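# Level the riser shelf on the side table

## Task

The little oak riser shelf sags at its brass levelling wheel: set the red spirit level upright on the board, lengthwise and clear of the wheel, let go of it, and only then turn the wheel until the bubble sits between the two black lines. Then press the level down onto the board with a gentle push (about 10 N) and finish while still pressing it, the bubble still centred. Leave the plant, the jar and the remote control where they are.

Things in the scene. Friction and masses are not known exactly. Their poses are not given: they have to be found in the camera images.
- riser: The riser's fixed dark steel frame, 310 mm long, 100 mm wide, bolted down. Origin on the table under its middle; x runs along its length towards the levelling foot. Board hinge at x = -140 mm, 56 mm above the table; levelling foot at x = +140 mm.
- board: Oak board 340 x 110 x 18 mm, hinged to the frame. Origin on the hinge line, at its underside, mid-width; x along it towards the wheel (wheel axis at x = 280 mm), y across, z out of its top face (z = 18 mm). Spans x = -20 to 320 mm. At the start its wheel end hangs low by 1 to 2.6 degrees. Pressing on it does not move it, only the wheel does.
- rest (a point): On the board's top face, mid-width, 100 mm from the hinge: a good place for the level's middle. The level is well placed lengthwise (either way round, within 0.17 rad) with its middle at board x = 65 to 175 mm and within 40 mm of mid-width.
- wheel_grip (a point): On the axis of the knurled brass wheel, 25 mm above the board's top, the grip height. Wheel 40 mm diameter from 10 to 36 mm above the board, 28 mm collar below. Counter-clockwise from above raises the wheel end: 0.016 rad of slope per rad. Turns with 0.12 N m, stays where left. Needs 1.2 to 2.7 rad counter-clockwise, so two or more grasps; it can be overshot and turned back.
- level: Red spirit level, loose, about 0.3 kg: 180 mm long (x), 34 mm wide (y), 46 mm high (z), upright on the table. Origin at the centre of its underside. The two end blocks (|x| = 38 to 90 mm) are 46 mm high; the recess between, floor at z = 34 mm, holds the green vial. Grip across the width at its middle; press on top of an end block, e.g. x = +64 or -64 mm.
- bubble (a joint): White bubble, 16 mm long, in the green vial: its offset in m along the level's x from the vial's middle (level x = 0, z = 37 mm). It rises to the higher end: 0.34 m per rad of the level's slope, so 5.5 mm per rad of wheel, at most 22 mm; settles in about 0.5 s. 0 is centred; two black lines, 24 mm apart inside, leave it 4 mm to either side.
- pot: Bystander: succulent in a loose brass pot, 84 mm wide, about 125 mm tall. Origin at the centre of its underside.
- jar: Bystander: loose black jar with a brass lid, 98 mm wide, 95 mm tall. Origin at the centre of its underside.
- remote: Bystander: loose black remote control, 45 x 150 x 18 mm (x, y, z), lying flat. Origin at the centre of its underside.
There are look-alikes about, which are no part of the job. Of the things like the level, leave any that is orange, purple or turquoise; of the rest the smaller one is meant.

How it is judged (in metres and radians):
On the way, in this order (a step that is already met when the one before it is completed fails the run):
1. the spirit level stands upright on the board, lengthwise and clear of the wheel, and has been let go (x of level in the frame of board between 0.065 and 0.175 m and y of level in the frame of board between -0.04 and 0.04 m and z of level in the frame of board between 0.013 and 0.022 m and angle between the x axis of level and the x axis of board, either way round below 0.17 rad and angle between the z axis of level and the z axis of board, either way round below 0.03 rad and angle between level's own z axis and vertical below 0.3 rad and contact force between level and the fingers below 0.1 N and contact force between level and board above 1 N), for 0.3 s.
2. the wheel has been turned until the bubble rests between the lines, the level untouched (all of step 1 and value of joint bubble between -0.004 and 0.004 m and angle between board's own z axis and vertical below 0.02 rad), for 0.3 s.
At the end, for the whole second after the job is handed in: Level upright and flat on the board, lengthwise within 0.17 rad, middle 65-175 mm from the hinge and within 40 mm of mid-width; bubble within 4 mm of centre, board within 0.02 rad of level; fingers touching the level (over 2 N), which bears on the board with 6 to 30 N incl. its 3 N weight, at rest (x of level in the frame of board between 0.065 and 0.175 m and y of level in the frame of board between -0.04 and 0.04 m and z of level in the frame of board between 0.013 and 0.022 m and angle between the x axis of level and the x axis of board, either way round below 0.17 rad and angle between the z axis of level and the z axis of board, either way round below 0.03 rad and angle between level's own z axis and vertical below 0.3 rad and value of joint bubble between -0.004 and 0.004 m and angle between board's own z axis and vertical below 0.02 rad and contact force between the fingers and level above 2 N and contact force between level and board between 6 and 30 N and linear speed of level below 0.02 m/s); the arm keeps its last pose, push and grip.
It fails at once if the potted plant is moved by more than 25 mm (distance of pot from where it was at the start of the episode above 0.025 m).
It fails at once if the jar is moved by more than 25 mm (distance of jar from where it was at the start of the episode above 0.025 m).
It fails at once if the remote control is moved by more than 25 mm (distance of remote from where it was at the start of the episode above 0.025 m).
It also fails if it takes over 64 s, if anything falls off the work surface, if the arm or the gripper's body presses on something with over 40 N, if the wrist force passes 120 N, or if a joint passes its speed limit or range.

## Robot

A 6-joint arm with a two-finger parallel gripper is mounted at the origin on the work surface. World frame = base frame: x ahead of the robot, y to its left, z up, the work surface at z = 0. Lengths are in mm, angles in rad, forces in N, time in s.
With the tool pointing down it reaches from about 350 to 875 mm from the base axis. Payload 4.2 kg.
Tool frame: the origin (TCP) lies midway between the tips of the shut fingers; the grasp point (between the pads) lies 19 mm behind it; z points along the fingers, y is the line along which they close (so a half turn about z gives the same grasp; the last joint's range is limited). The gripper opens to 85 mm and grips with 20 to 120 N. Pads are 22 mm wide; open, the fingers measure 114 mm over their backs; the gripper's body (76 mm by 85 mm) begins 54 mm behind the grasp point. The pads swing forward as they close: fully open they stand 13 mm farther back than shut.
Start: joints at [-0.99, 0.385, 0.008, 0, -1.194, -0.259], TCP at [197.687, -592.89, 231.312] pointing down, gripper open.
Joint ranges: [-3.14, 3.14], [-1.21, 2.06], [-1.07, 1.41], [-3.16, 2.05], [-2.99, -0.16], [-3.1, 3.1]. Speed limits (rad/s): [2.79, 2.79, 3.14, 3.14, 3.14, 3.14].

## Interface

Orientations are given as a unit quaternion [x, y, z, w].
In Python, from bench import arm, eyes, nets gives the robot as it stands.
- The arm moves only by the tool apply_moves, never from a script. Its arguments are lists of equal length, an entry for each row: "delta_rot": the turn, a rotation vector about the tool's x, y, z as a fraction of full scale, a list of three; "xyz": the shift along the tool's x, y, z as a fraction of full scale, a list of three; "hand": the gripper command: -1 is fully open, 1 is shut, values between are in proportion. In form: {"delta_rot": [[ax, ay, az], ...], "xyz": [[dx, dy, dz], ...], "hand": [hand, ...]}. A call has 1 to 20 rows; each row shifts and turns the commanded pose from where the row before left it, along the tool's axes as they then stand; what a row does not reach is not made up. Full scale, the value 1, is 0.025 m for a shift and 6 degrees for a turn. A row lasts 1/12 s, in which the tool goes at most 41.7 mm and 7.16 degrees, less where a joint would pass 70% of its speed; a pose out of reach is approached as far as the arm can. A call with a number of a shift or a turn outside -1 to 1 is refused whole. A call with a gripper value outside its range is refused whole. The fingers move at their own pace and stop on an object; the grip force is fixed at half the most. Time passes only in rows, so rows that do not move let the fingers close. It gives the time, the measured TCP pose, the force, the opening and the grip force at its end, in the units of the state.
- arm.read_state(): the state, without advancing time (a new reading comes with each control period).
- eyes.get_image(name): name is "scene" or "top" or "wrist"; returns a dict with "frame" (480x640x3 uint8, red, green, blue), "range_z" (480x640 float32, mm along the optical axis (not along the pixel's ray), 0 where there is no reading), "camera_matrix" (3x3 intrinsics, pixels), "dist" ([k1, k2, p1, p2, k3] as OpenCV has them; the pictures are not rectified), "R" (3x3) and "t" (3): a world point X has camera coordinates R X + t; the wrist camera has in their place "hand_eye" (4x4, takes a point from camera to tool coordinates, whose origin is the TCP and whose axes are the flange's). Camera axes: x right, y down, z forward; pixel columns grow to the right and rows downward; lengths in mm; the calibration is good to about 2 mm. A picture is of the moment at which its call begins: read the wrist's pose just before it.
- arm.job_done(): hands the job in; it is judged then, once.
Trained networks look in a picture, given as the dict that the camera call returned (one of the last four; its "shot" number tells which), for a name from the list of things; names that differ only in an ending like _2 or _b are one class to them, and where a whole thing is asked for, a point or a joint stands for the part that bears it (a point fixed in the world has none). Each returns a list of dicts, best first, with "score" (0 to 1); they miss things now and then, are a little off and sometimes report something else, mostly with a low value. They report only what shows in the picture. A call takes as long as a camera call. They do not tell look-alikes from the thing itself.
- nets.look_for(name, picture): "bbox" ([left, top, right, bottom] in pixels, round what is visible of it).
- nets.masks_of(name, picture): "region" (480x640 bool, what is visible of it) and "bbox" ([left, top, right, bottom] in pixels, round what is visible of it).
The state is a dict: "clock": time; "joints": joint angles; "joint_vel": joint speeds; "joint_efforts": joint torques, N m; "position": TCP position; "ee_rot": TCP orientation; "contact_force": force on the tool from outside, world axes, zero at the start; "wrist_torque": the same for the moment, N m; "gripper_width": finger opening in mm; "grasp_force": force on a finger pad.
Only numpy, scipy, OpenCV 4.12 (cv2) and the standard library are available. Lean on these libraries where they do the work, as an engineer would, in place of code of your own. Each camera call takes 0.05 s, during which the arm holds its last target. There are 200 camera calls.

## Working session

There is one attempt and no reset: what is moved stays moved. The work goes in short steps, Python scripts to look and compute and a tool call to move; the robot and the scene stay as the last step left them, time stands still between calls to the robot, and variables do not carry over. Pictures are saved under pics/ and viewed, at most 10 in all, crops included, and the job is handed in when it is done.

Besides the shell and the picture viewer there is one more tool, called after "Call:" as a command line: name --argument value ..., lists and objects as JSON in quotes. apply_moves: Moves the arm, as the interface text tells. Its arguments: {"type":"object","properties":{"delta_rot":{"type":"array"},"xyz":{"type":"array"},"hand":{"type":"array"}},"required":["delta_rot","xyz","hand"]}

```bash
mkdir -p pics
cat > h.py <<'E'
import numpy as np, cv2
from scipy.spatial.transform import Rotation as Ro
from bench import arm, eyes, nets
def cloud(im, st=None):
    K,d=im["camera_matrix"],im["dist"]; K=np.array(K,float)
    v,u=np.mgrid[0:480,0:640]
    p=cv2.undistortPoints(np.stack([u,v],-1).reshape(-1,1,2).astype(np.float64),K,np.array(d,float)).reshape(480,640,2)
    z=im["range_z"].astype(float)
    P=np.dstack([p[...,0]*z,p[...,1]*z,z])
    if "hand_eye" in im:
        H=np.array(im["hand_eye"]); P=P@H[:3,:3].T+H[:3,3]
        return P@Ro.from_quat(st["ee_rot"]).as_matrix().T+np.array(st["position"])
    R=np.array(im["R"]);t=np.array(im["t"]).ravel()
    return (P-t)@R
def save(im,name): cv2.imwrite("pics/"+name,np.ascontiguousarray(im["frame"][...,::-1]))
E
python3 - <<'E'
from h import *
print(arm.read_state())
for c in ["scene","top"]:
    im=eyes.get_image(c); save(im,c+"0.png"); P=cloud(im)
    for n in ["level","wheel_grip","board","pot","jar","remote","riser"]:
        for r in nets.masks_of(n,im)[:4]:
            m=r["region"]&(im["range_z"]>0); 
            if m.sum()<5: continue
            Q=P[m]; print(c,n,round(r["score"],2),np.round(r["bbox"]).astype(int),np.median(Q,0).round(),np.percentile(Q,2,0).round(),np.percentile(Q,98,0).round(),im["frame"][m].mean(0).round())
E
```

```text
{'clock': 0.0, 'joints': array([-9.90385300e-01,  3.85540103e-01,  6.65168175e-03, -4.90963687e-04,
       -1.19403054e+00, -2.58589668e-01]), 'joint_vel': array([ 4.37997528e-04, -3.90299552e-04, -2.14677640e-04,  3.12874593e-04,
       -4.73506559e-04,  2.77345182e-05]), 'joint_efforts': array([-1.78187300e-03, -3.92290699e+01,  1.88396287e+01,  4.18608874e+00,
       -4.64877550e-03, -1.25229883e-05]), 'position': array([ 197.51036385, -592.35730334,  230.24284356]), 'ee_rot': array([-1.60127704e-01,  9.87095710e-01,  1.06222795e-03, -2.23895680e-04]), 'contact_force': array([ 0.00853157,  0.36499956, -0.44183804]), 'wrist_torque': array([-0.0416994 ,  0.000734  , -0.00378954]), 'grasp_force': 0.0, 'gripper_width': 85.45096315910214}
scene level 0.89 [223 165 274 214] [270. 221.  39.] [180. 187.   9.] [349. 262.  50.] [83. 68. 85.]
scene level 0.83 [349  97 383 150] [419. 593.  39.] [393. 518.   9.] [440. 692.  51.] [ 53. 114.  89.]
scene level 0.82 [131 264 200 358] [ 321. -171.   57.] [ 201. -223.    6.] [ 417. -113.   64.] [154. 111.  56.]
scene level 0.61 [264 211 307 284] [45
[... 1223 characters left out ...]
 [327 192 339 207] [670.  92.  99.] [652.  74.  78.] [690. 110. 108.] [111.  96.  64.]
top board 0.8 [317 181 435 241] [640. -38.  68.] [ 564. -194.   56.] [715. 124.  99.] [121. 105.  79.]
top pot 0.87 [225 265 261 298] [417. 350.  67.] [384. 314.  28.] [460. 388. 115.] [67. 76. 55.]
top jar 0.92 [470 240 502 277] [ 489. -358.   73.] [ 448. -408.   21.] [ 538. -318.   88.] [105.  89.  59.]
top remote 0.63 [330 146 380 170] [814.  18.  17.] [778. -53.   4.] [849.  83.  26.] [55. 52. 50.]
top riser 0.76 [317 178 436 242] [639. -37.  68.] [ 563. -195.   53.] [718. 124.  99.] [121. 104.  79.]
top riser 0.64 [314 182 435 241] [640. -37.  69.] [ 565. -195.   57.] [714. 121.  99.] [121. 105.  79.]
```

```bash
python3 -c "
import cv2,numpy as np
a=cv2.imread('pics/scene0.png');b=cv2.imread('pics/top0.png')
cv2.imwrite('pics/both.png',cv2.resize(np.vstack([a,b]),(450,600)) if 0 else cv2.resize(np.hstack([a,b]),(800,300)))"
```

```text
(no output)
```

View pics/top0.png

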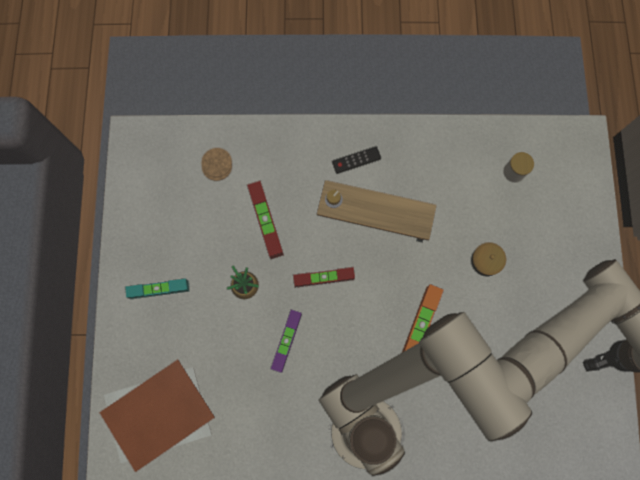

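View pics/scene0.png

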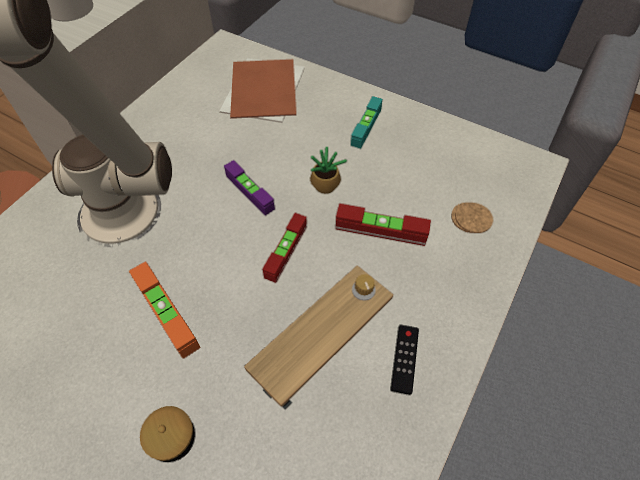

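Candidates in the top view are the small red level (324,277), the big red (265,220), purple (287,341), turquoise (157,289) and orange (423,318). I choose the small red one (scene view 285,247). The wheel is at top (333,197) and scene (364,287), with the remote close by at (357,159).

Run:
```python
from h import *
crops=[]
for c in ["scene","top"]:
    im=eyes.get_image(c); P=cloud(im)
    ml=[r for r in nets.masks_of("level",im)]
    for r in ml:
        m=r["region"]&(im["range_z"]>0);Q=P[m]
        md=np.median(Q,0)
        if np.hypot(md[0]-447,md[1]-118)<40:
            T=Q[(Q[:,2]>25)&(Q[:,2]<56)]; print(c,"level",cv2.minAreaRect(T[:,:2].astype(np.float32)),T[:,2].max())
            x0,y0,x1,y1=[int(v) for v in r["bbox"]]
            crops.append(cv2.resize(im["frame"][max(0,y0-15):y1+15,x0-15:x1+15,::-1],(400,400)))
    r=nets.masks_of("board",im)[0]; m=r["region"]&(im["range_z"]>0);Q=P[m]
    T=Q[(Q[:,2]>55)&(Q[:,2]<80)]; A=np.c_[T[:,:2],np.ones(len(T))]; co=np.linalg.lstsq(A,T[:,2],rcond=None)[0]
    print(c,"board",cv2.minAreaRect(T[:,:2].astype(np.float32)),co)
    for r in nets.masks_of("wheel_grip",im)[:1]:
        m=r["region"]&(im["range_z"]>0);Q=P[m]; T=Q[Q[:,2]>94]; print("wheel",cv2.minEnclosingCircle(T[:,:2].astype(np.float32)),T.mean(0))
cv2.imwrite("pics/crop.png",np.hstack(crops))
```

```text
scene level ((445.6573181152344, 119.2137451171875), (35.67017364501953, 181.2126922607422), 7.108239650726318) 53.08861909157131
scene board ((641.4832153320312, -37.466583251953125), (340.62054443359375, 112.08650970458984), 76.57644653320312) [-1.64498025e-02 -2.31628746e-02  7.97487131e+01]
wheel ((672.9374389648438, 87.14734649658203), 20.362211227416992) [673.41543477  86.45822324 101.54905925]
top level ((446.1315612792969, 119.09562683105469), (36.25645446777344, 177.39703369140625), 7.546144008636475) 55.913587603389196
top board ((642.1470336914062, -36.02302551269531), (341.3168029785156, 115.05799865722656), 76.02549743652344) [-4.38462890e-03 -2.69486746e-02  6.96752447e+01]
wheel ((671.7312622070312, 91.07369232177734), 20.17738151550293) [671.17379564  91.21308975  99.92017772]
```

View pics/crop.png

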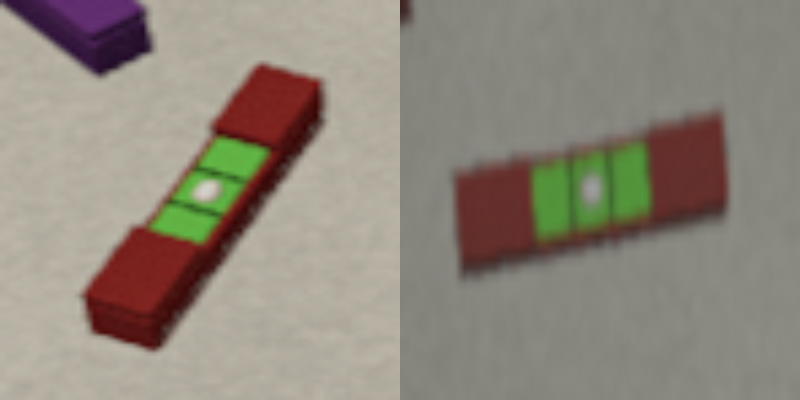

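The crop shows the plain dark-red level, about 180 x 35 mm, with three green cells and the bubble in the middle, so the choice holds. I turn the tool first, then move across.

Call:
apply_moves --delta_rot '[[0, 0, -1], [0, 0, -1], [0, 0, -1], [0, 0, -1], [0, 0, -1], [0, 0, -1], [0, 0, -1], [0, 0, -1], [0, 0, -1], [0, 0, -1], [0, 0, -1], [0, 0, -1], [0, 0, -1], [0, 0, -0.15]]' --xyz '[[0, 0, 0], [0, 0, 0], [0, 0, 0], [0, 0, 0], [0, 0, 0], [0, 0, 0], [0, 0, 0], [0, 0, 0], [0, 0, 0], [0, 0, 0], [0, 0, 0], [0, 0, 0], [0, 0, 0], [0, 0, 0]]' --hand '[-1, -1, -1, -1, -1, -1, -1, -1, -1, -1, -1, -1, -1, -1]'

```text
clock: 2.37
position: [197.7, -592.9, 231.3]
ee_rot: [0.752, -0.66, 0.0, 0.0]
contact_force: [-1.2, 0.8, -0.8]
gripper_width: 85.7
grasp_force: 0.0
```

Call:
apply_moves --delta_rot '[[0, 0, 0], [0, 0, 0], [0, 0, 0], [0, 0, 0], [0, 0, 0], [0, 0, 0], [0, 0, 0], [0, 0, 0], [0, 0, 0], [0, 0, 0], [0, 0, 0], [0, 0, 0], [0, 0, 0], [0, 0, 0], [0, 0, 0], [0, 0, 0], [0, 0, 0], [0, 0, 0]]' --xyz '[[-0.5, -0.8, 0], [-0.5, -0.8, 0], [-0.5, -0.8, 0], [-0.5, -0.8, 0], [-0.5, -0.8, 0], [-0.5, -0.8, 0], [-0.5, -0.8, 0], [-0.5, -0.8, 0], [-0.5, -0.8, 0], [-0.5, -0.8, 0], [-0.9, -0.4, 0], [-0.9, -0.4, 0], [-0.9, -0.4, 0], [-0.9, -0.4, 0], [-0.9, -0.4, 0], [-0.9, -0.4, 0], [-0.9, -0.4, 0], [-0.9, -0.4, 0]]' --hand '[-1, -1, -1, -1, -1, -1, -1, -1, -1, -1, -1, -1, -1, -1, -1, -1, -1, -1]'

```text
clock: 3.87
position: [436.7, -253.5, 231.5]
ee_rot: [0.75, -0.661, 0.0, -0.0]
contact_force: [0.3, -0.3, -0.1]
gripper_width: 85.3
grasp_force: 0.0
```

Call:
apply_moves --delta_rot '[[0, 0, 0], [0, 0, 0], [0, 0, 0], [0, 0, 0], [0, 0, 0], [0, 0, 0], [0, 0, 0], [0, 0, 0], [0, 0, 0], [0, 0, 0], [0, 0, 0], [0, 0, 0], [0, 0, 0], [0, 0, 0], [0, 0, 0], [0, 0, 0], [0, 0, 0], [0, 0, 0]]' --xyz '[[-0.9, -0.2, 0], [-0.9, -0.2, 0], [-0.9, -0.2, 0], [-0.9, -0.2, 0], [-0.9, -0.2, 0], [-0.9, -0.2, 0], [-0.9, -0.2, 0], [-0.9, -0.2, 0], [-0.9, -0.2, 0], [-0.9, -0.2, 0], [-0.9, -0.2, 0], [-0.9, -0.07, 0], [-0.9, 0, 0], [-0.9, 0, 0], [-0.9, 0, 0], [-1, 0, 0], [-0.6, 0, 0], [0, 0, 0]]' --hand '[-1, -1, -1, -1, -1, -1, -1, -1, -1, -1, -1, -1, -1, -1, -1, -1, -1, -1]'

```text
clock: 5.37
position: [444.5, 129.2, 231.6]
ee_rot: [0.751, -0.66, 0.0, -0.001]
contact_force: [0.0, -0.4, -1.2]
gripper_width: 85.2
grasp_force: 0.0
```

```bash
cat > pose.py <<'E'
from h import *
def goal(x,y,z,yawdeg):
    """needed shift (in full-scale units, tool axes) and turn to bring TCP to x,y,z with tool y at yawdeg"""
    s=arm.read_state(); R=Ro.from_quat(s["ee_rot"]).as_matrix()
    d=R.T@(np.array([x,y,z])-s["position"]); yaw=np.degrees(np.arctan2(R[1,1],R[0,1]))
    a=np.radians(yawdeg); ty=np.array([np.cos(a),np.sin(a),0]); G=np.c_[np.cross(ty,[0,0,-1]),ty,[0,0,-1]]
    rv=np.degrees(Ro.from_matrix(R.T@G).as_rotvec())
    print("t",s["clock"],"pos",s["position"].round(1),"yaw",yaw.round(2),"j",np.round(s["joints"],2),"F",np.round(s["contact_force"],1),"w",round(s["gripper_width"],1))
    print("shift units",(d/25).round(2),"rot units",(rv/6).round(2), "shift after rot",(G.T@(np.array([x,y,z])-s["position"])/25).round(2))
    return s
E
python3 - <<'E'
from pose import *
s=goal(446,119,44,187.3)
im=eyes.get_image("wrist"); P=cloud(im,s); save(im,"w1.png")
for r in nets.masks_of("level",im)[:3]:
    m=r["region"]&(im["range_z"]>0);Q=P[m]; T=Q[(Q[:,2]>25)&(Q[:,2]<56)]
    print(r["score"],r["bbox"],np.median(Q,0).round(),cv2.minAreaRect(T[:,:2].astype(np.float32)),np.percentile(T[:,2],[50,98]),Q[:,2].min())
E
```

```text
t 5.3667 pos [444.5 129.2 231.6] yaw -172.6 j [ 0.64  0.1  -0.37 -0.   -1.09 -0.51] F [ 0.  -0.4 -1.2] w 85.2
shift units [0.42 0.   7.5 ] rot units [-0.01  0.01  0.02] shift after rot [ 0.41 -0.01  7.5 ]
0.92 [47.8, 291.1, 261.3, 361.7] [640. 282.  45.] ((621.3790283203125, 291.329833984375), (231.34376525878906, 42.94757843017578), 17.430299758911133) [44.45776159 55.22049955] -1.957890813343738
0.92 [559.4, 3.8, 635.6, 22.0] [ 216. -103.   24.] ((216.7125701904297, -103.04891967773438), (3.8920483589172363, 27.397924423217773), 69.55537414550781) [37.53854949 55.21353993] -2.7615957776477273
0.57 [304.3, 107.9, 344.0, 289.2] [448. 109.  44.] ((447.67388916015625, 117.5651626586914), (34.23495864868164, 179.49977111816406), 7.062274932861328) [44.54094274 46.70035106] -2.619216695249321
```

Call:
apply_moves --delta_rot '[[0, 0, 0], [0, 0, 0], [0, 0, 0], [0, 0, 0], [0, 0, 0], [0, 0, 0], [0, 0, 0], [0, 0, 0], [0, 0, 0], [0, 0, 0], [0, 0, 0], [0, 0, 0], [0, 0, 0], [0, 0, 0], [0, 0, 0], [0, 0, 0], [0, 0, 0], [0, 0, 0], [0, 0, 0], [0, 0, 0]]' --xyz '[[0.47, -0.06, 0], [0, 0, 1], [0, 0, 1], [0, 0, 1], [0, 0, 1], [0, 0, 1], [0, 0, 1], [0, 0, 1], [0, 0, 0.8], [0, 0, 0.6], [0, 0, 0.5], [0, 0, 0], [0, 0, 0], [0, 0, 0], [0, 0, 0], [0, 0, 0], [0, 0, 0], [0, 0, 0], [0, 0, 0], [0, 0, 0]]' --hand '[-1, -1, -1, -1, -1, -1, -1, -1, -1, -1, -1, -1, 1, 1, 1, 1, 1, 1, 1, 1]'

```text
clock: 7.13
position: [447.6, 115.7, 9.9]
ee_rot: [0.751, -0.66, 0.0, -0.0]
contact_force: [-1.5, -0.3, 5.9]
gripper_width: 33.0
grasp_force: 62.4
```

Run:
```python
from pose import *
goal(630,-85,170,166.3)
```

```text
t 7.1333 pos [447.6 115.7   9.9] yaw -172.66 j [ 0.61  0.42 -0.65  0.   -0.5  -0.48] F [-1.5 -0.3  5.9] w 33.0
shift units [ 8.89 -6.21 -6.4 ] rot units [-0.01  0.    3.51] shift after rot [ 6.07 -8.99 -6.41]
```

Call:
apply_moves --delta_rot '[[0, 0, 0], [0, 0, 0], [0, 0, 0.5], [0, 0, 0.7], [0, 0, 0.8], [0, 0, 0.8], [0, 0, 0.7], [0, 0, 0], [0, 0, 0], [0, 0, 0], [0, 0, 0], [0, 0, 0], [0, 0, 0], [0, 0, 0], [0, 0, 0], [0, 0, 0], [0, 0, 0], [0, 0, 0], [0, 0, 0], [0, 0, 0]]' --xyz '[[0, 0, -0.6], [0, 0, -1], [0, 0, -1], [0, 0, -1], [0, 0, -1], [0, 0, -1], [0, 0, -0.8], [0.4, -0.6, 0], [0.6, -0.9, 0], [0.6, -0.9, 0], [0.6, -0.9, 0], [0.6, -0.9, 0], [0.6, -0.9, 0], [0.6, -0.9, 0], [0.6, -0.9, 0], [0.6, -0.9, 0], [0.6, -0.9, 0], [0.47, -0.39, 0], [0, 0, 0], [0, 0, 0]]' --hand '[1, 1, 1, 1, 1, 1, 1, 1, 1, 1, 1, 1, 1, 1, 1, 1, 1, 1, 1, 1]'

```text
clock: 8.8
position: [630.3, -90.9, 167.6]
ee_rot: [-0.617, 0.787, 0.001, -0.001]
contact_force: [-0.8, 0.9, -2.5]
gripper_width: 32.8
grasp_force: 61.2
```

Run:
```python
from pose import *
s=goal(630,-85,85,166.3)
im=eyes.get_image("wrist"); P=cloud(im,s); save(im,"w2.png")
for n in ["board","wheel_grip"]:
  for r in nets.masks_of(n,im)[:2]:
    m=r["region"]&(im["range_z"]>0);Q=P[m]; T=Q[(Q[:,2]>55)&(Q[:,2]<80)] if n=="board" else Q[Q[:,2]>90]
    if len(T)<10: continue
    A=np.c_[T[:,:2],np.ones(len(T))]; print(n,r["score"],np.round(r["bbox"]),cv2.minAreaRect(T[:,:2].astype(np.float32)),np.linalg.lstsq(A,T[:,2],rcond=None)[0]@np.array([[630,-85,1]]).T, np.percentile(Q[:,2],98))
```

```text
t 8.8 pos [630.3 -90.9 167.6] yaw 166.23 j [ 0.11  0.45 -0.05 -0.   -1.07 -0.35] F [-0.8  0.9 -2.5] w 32.8
shift units [-0.23  0.06  3.3 ] rot units [ 0.03  0.   -0.01] shift after rot [-0.23  0.07  3.3 ]
board 0.77 [245.  70. 411. 392.] ((632.3488159179688, -81.69088745117188), (251.18560791015625, 110.22393035888672), 76.0821762084961) [70.04574878] 74.80484519467605
```

View pics/w2.png

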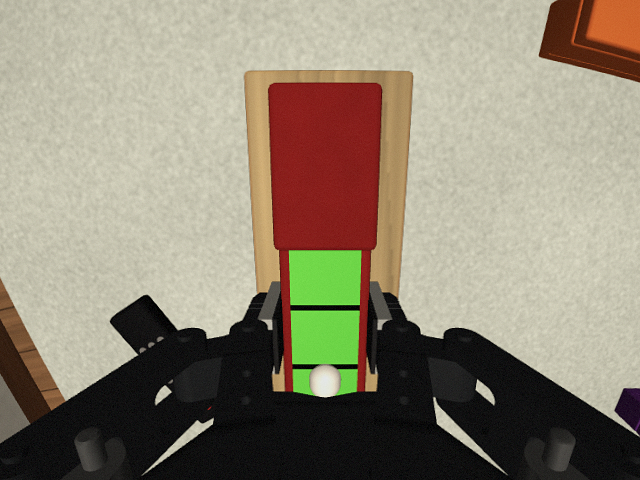

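The level is held square: its block lies within the board's width (columns 268–382 inside 245–412) and the bubble is at (325,381). I'll lower it to near contact.

Call:
apply_moves --delta_rot '[[0, 0, 0], [0, 0, 0], [0, 0, 0], [0, 0, 0], [0, 0, 0], [0, 0, 0], [0, 0, 0], [0, 0, 0], [0, 0, 0], [0, 0, 0]]' --xyz '[[-0.23, 0.06, 0.4], [0, 0, 0.8], [0, 0, 0.8], [0, 0, 0.6], [0, 0, 0.4], [0, 0, 0.2], [0, 0, 0.1], [0, 0, 0.04], [0, 0, 0], [0, 0, 0]]' --hand '[1, 1, 1, 1, 1, 1, 1, 1, 1, 1]'

```text
clock: 9.78
position: [631.8, -84.4, 86.3]
ee_rot: [-0.618, 0.786, -0.001, 0.001]
contact_force: [0.7, -0.9, -3.4]
gripper_width: 33.0
grasp_force: 61.2
```

Call:
apply_moves --delta_rot '[[0, 0, 0], [0, 0, 0], [0, 0, 0], [0, 0, 0], [0, 0, 0], [0, 0, 0]]' --xyz '[[0, 0, 0.04], [0, 0, 0.04], [0, 0, 0.04], [0, 0, 0.03], [0, 0, 0], [0, 0, 0]]' --hand '[1, 1, 1, 1, 1, 1]'

```text
clock: 10.28
position: [631.6, -84.4, 82.6]
ee_rot: [-0.618, 0.786, -0.0, 0.0]
contact_force: [-1.6, 2.0, 3.3]
gripper_width: 32.7
grasp_force: 61.9
```

Call:
apply_moves --delta_rot '[[0, 0, 0], [0, 0, 0], [0, 0, 0], [0, 0, 0], [0, 0, 0], [0, 0, 0], [0, 0, 0], [0, 0, 0], [0, 0, 0], [0, 0, 0], [0, 0, 0], [0, 0, 0], [0, 0, 0]]' --xyz '[[0, 0, 0.03], [0, 0, 0], [0, 0, 0], [0, 0, 0], [0, 0, 0], [0, 0, 0], [0, 0, 0], [0, 0, -0.4], [0, 0, -0.8], [0, 0, -1], [0, 0, -1], [0, 0, -1], [0, 0, 0]]' --hand '[1, 0, -0.5, -1, -1, -1, -1, -1, -1, -1, -1, -1, -1]'

```text
clock: 11.37
position: [634.6, -84.8, 193.2]
ee_rot: [-0.618, 0.786, -0.004, 0.005]
contact_force: [0.4, 0.3, 1.6]
gripper_width: 85.3
grasp_force: 0.0
```

```bash
cat > chk.py <<'E'
from pose import *
def bub(im,name=None):
    r=nets.masks_of("level",im); 
    return r
E
python3 - <<'E'
from pose import *
s=goal(672.4,89.3,180,166.3)
im=eyes.get_image("wrist"); P=cloud(im,s); save(im,"w3.png")
for n in ["board","wheel_grip","level"]:
  for r in nets.masks_of(n,im)[:2]:
    m=r["region"]&(im["range_z"]>0);Q=P[m]; T={"board":Q[(Q[:,2]>55)&(Q[:,2]<80)],"level":Q[Q[:,2]>105],"wheel_grip":Q[Q[:,2]>90]}[n]
    if len(T)<10: continue
    A=np.c_[T[:,:2],np.ones(len(T))]; print(n,r["score"],np.round(r["bbox"]),cv2.minAreaRect(T[:,:2].astype(np.float32)),np.linalg.lstsq(A,T[:,2],rcond=None)[0], np.percentile(Q[:,2],98))
E
```

```text
t 11.3667 pos [634.6 -84.8 193.2] yaw 166.41 j [ 0.12  0.43 -0.02  0.   -1.11 -0.36] F [0.4 0.3 1.6] w 85.3
shift units [-7.12  0.17  0.54] rot units [-0.12  0.02  0.02] shift after rot [-7.13  0.18  0.53]
board 0.83 [260.  68. 412. 396.] ((636.2711181640625, -65.71342468261719), (282.74151611328125, 110.76604461669922), 76.1126480102539) [-6.99962154e-03 -3.12366061e-02  7.18955704e+01] 74.64313375678547
```

View pics/w3.png

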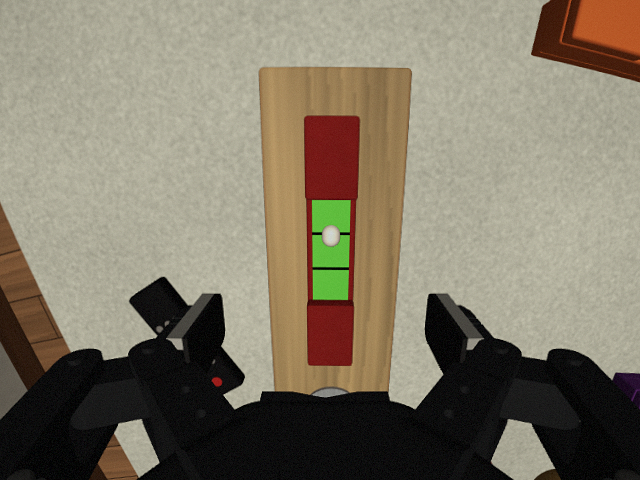

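The level stands well on the board. The bubble at (331,236) lies on the hinge-side line (lines at rows 234 and 269), about 11 mm off, so the wheel needs about 2 rad. Next I move over the wheel.

Call:
apply_moves --delta_rot '[[0, 0, 0], [0, 0, 0], [0, 0, 0], [0, 0, 0], [0, 0, 0], [0, 0, 0], [0, 0, 0], [0, 0, 0], [0, 0, 0], [0, 0, 0], [0, 0, 0], [0, 0, 0]]' --xyz '[[-0.6, 0.17, 0], [-1, 0, 0], [-1, 0, 0], [-1, 0, 0], [-1, 0, 0], [-1, 0, 0], [-1, 0, 0], [-0.5, 0, 0], [0, 0, 0], [0, 0, 0], [0, 0, 0], [0, 0, 0]]' --hand '[-1, -1, -1, -1, -1, -1, -1, -1, -1, -1, -1, -1]'

```text
clock: 12.57
position: [668.6, 87.8, 185.6]
ee_rot: [-0.617, 0.787, 0.0, -0.0]
contact_force: [0.1, 0.2, 0.0]
gripper_width: 85.1
grasp_force: 0.0
```

Run:
```python
from pose import *
s=goal(672.3,89.3,73,166.3)
im=eyes.get_image("wrist"); save(im,"w4.png"); P=cloud(im,s)
for r in nets.masks_of("level",im)[:3]:
    m=r["region"]&(im["range_z"]>0);Q=P[m]; T=Q[Q[:,2]>95]
    if len(T)>20: print(r["bbox"],cv2.minAreaRect(T[:,:2].astype(np.float32)))
for r in nets.masks_of("wheel_grip",im)[:3]:
    m=r["region"]&(im["range_z"]>0);Q=P[m]; print("wheel",r["bbox"],r["score"],Q.mean(0))
```

```text
t 12.5667 pos [668.6  87.8 185.6] yaw 166.27 j [ 0.37  0.5   0.08  0.   -1.15 -0.61] F [0.1 0.2 0. ] w 85.1
shift units [-0.1  -0.13  4.5 ] rot units [ 0.01 -0.01 -0.01] shift after rot [-0.09 -0.13  4.5 ]
[357.3, 317.0, 526.5, 410.6] ((635.829833984375, 86.33987426757812), (26.401330947875977, 34.54536437988281), 48.44563674926758)
[285.5, 0.0, 346.7, 124.5] ((647.4445190429688, -27.631752014160156), (70.60541534423828, 34.19505310058594), 76.03853607177734)
wheel [291.9, 214.6, 349.5, 275.1] 0.98 [673.45051646  86.07608019  97.82202181]
```

View pics/w4.png

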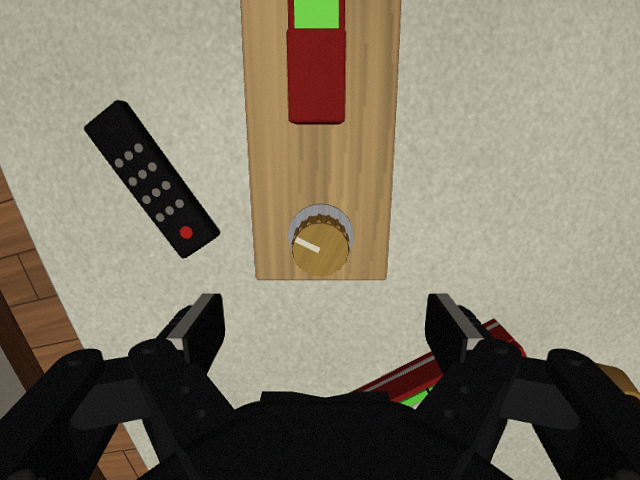

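The wheel is at (321,248) with its white mark at (307,243). The fingers straddle it and the remote is clear at upper left. I'll descend and grip.

Call:
apply_moves --delta_rot '[[0, 0, 0], [0, 0, 0], [0, 0, 0], [0, 0, 0], [0, 0, 0], [0, 0, 0], [0, 0, 0], [0, 0, 0], [0, 0, 0], [0, 0, 0], [0, 0, 0], [0, 0, 0], [0, 0, 0], [0, 0, 0], [0, 0, 0], [0, 0, 0]]' --xyz '[[-0.07, -0.15, 0.5], [0, 0, 0.9], [0, 0, 0.9], [0, 0, 0.9], [0, 0, 0.7], [0, 0, 0.4], [0, 0, 0.2], [0, 0, 0], [0, 0, 0], [0, 0, 0], [0, 0, 0], [0, 0, 0], [0, 0, 0], [0, 0, 0], [0, 0, 0], [0, 0, 0]]' --hand '[-1, -1, -1, -1, -1, -1, -1, -1, -1, 1, 1, 1, 1, 1, 1, 1]'

```text
clock: 14.05
position: [672.4, 90.1, 74.6]
ee_rot: [-0.618, 0.786, 0.0, -0.0]
contact_force: [-3.4, 0.5, 5.9]
gripper_width: 38.2
grasp_force: 60.3
```

Call:
apply_moves --delta_rot '[[0, 0, -0.5], [0, 0, -0.9], [0, 0, -0.9], [0, 0, -0.9], [0, 0, -0.9], [0, 0, -0.9], [0, 0, -0.9], [0, 0, -0.9], [0, 0, -0.9], [0, 0, -0.9], [0, 0, -0.4], [0, 0, 0], [0, 0, 0]]' --xyz '[[0, 0, -0.01], [0, 0, -0.017], [0, 0, -0.017], [0, 0, -0.017], [0, 0, -0.017], [0, 0, -0.017], [0, 0, -0.017], [0, 0, -0.017], [0, 0, -0.017], [0, 0, -0.017], [0, 0, -0.01], [0, 0, 0], [0, 0, 0]]' --hand '[1, 1, 1, 1, 1, 1, 1, 1, 1, 1, 1, 1, 1]'

```text
clock: 15.13
position: [671.6, 89.4, 78.9]
ee_rot: [0.908, -0.42, -0.001, 0.001]
contact_force: [-2.8, -0.0, 6.7]
gripper_width: 38.5
grasp_force: 60.9
```

Run:
```python
from pose import *
s=goal(672.3,89.3,180,166.3)
for c in ["scene","wrist"]:
    im=eyes.get_image(c); P=cloud(im,s)
    r=nets.masks_of("board",im)
    if r:
        m=r[0]["region"]&(im["range_z"]>0);T=P[m];T=T[(T[:,2]>55)&(T[:,2]<80)]
        A=np.c_[T[:,:2],np.ones(len(T))];co=np.linalg.lstsq(A,T[:,2],rcond=None)[0]; print(c,"slope",co[0]*.237+co[1]*.9715)
```

```text
t 15.1333 pos [671.6  89.4  78.9] yaw -139.62 j [ 0.37  0.6  -0.03  0.   -0.94  0.33] F [-2.8 -0.   6.7] w 38.5
shift units [ 0.02 -0.   -4.05] rot units [ 0.04 -0.01  9.01] shift after rot [-0.   -0.03 -4.05]
scene slope -0.011707868193359304
wrist slope -0.015775714515209732
```

Call:
apply_moves --delta_rot '[[0, 0, -0.5], [0, 0, -0.9], [0, 0, -0.9], [0, 0, -0.9], [0, 0, -0.9], [0, 0, -0.9], [0, 0, -0.9], [0, 0, -0.9], [0, 0, -0.9], [0, 0, -0.9], [0, 0, -0.8], [0, 0, 0], [0, 0, 0], [0, 0, 0], [0, 0, 0], [0, 0, 0], [0, 0, 0], [0, 0, 0]]' --xyz '[[0, 0, -0.01], [0, 0, -0.017], [0, 0, -0.017], [0, 0, -0.017], [0, 0, -0.017], [0, 0, -0.017], [0, 0, -0.017], [0, 0, -0.017], [0, 0, -0.017], [0, 0, -0.017], [0, 0, -0.017], [0, 0, 0], [0, 0, 0], [0, 0, 0], [0, 0, 0], [0, 0, 0], [0, 0, 0], [0, 0, 0]]' --hand '[1, 1, 1, 1, 1, 1, 1, 1, 1, 1, 1, 1, 1, -1, -1, -1, -1, -1]'

```text
clock: 16.83
position: [673.2, 90.0, 82.0]
ee_rot: [0.998, 0.059, 0.0, -0.0]
contact_force: [0.8, 0.2, 0.2]
gripper_width: 86.0
grasp_force: 0.0
```

Call:
apply_moves --delta_rot '[[0, 0, 0], [0, 0, 0], [0, 0, 0], [0, 0, 0], [0, 0, 0], [0, 0, 0], [0, 0, 0]]' --xyz '[[0, 0, -0.5], [0, 0, -1], [0, 0, -1], [0, 0, -1], [0, 0, -1], [0, 0, 0], [0, 0, 0]]' --hand '[-1, -1, -1, -1, -1, -1, -1]'

```text
clock: 17.42
position: [674.1, 90.2, 198.0]
ee_rot: [0.998, 0.059, 0.003, -0.001]
contact_force: [0.7, 0.0, -0.3]
gripper_width: 85.7
grasp_force: 0.0
```

Run:
```python
from pose import *
s=goal(630,-85,185,166.3)
im=eyes.get_image("scene"); P=cloud(im)
r=nets.masks_of("board",im)
m=r[0]["region"]&(im["range_z"]>0);T=P[m];T=T[(T[:,2]>55)&(T[:,2]<80)]
A=np.c_[T[:,:2],np.ones(len(T))];co=np.linalg.lstsq(A,T[:,2],rcond=None)[0]; print("slope",co[0]*.237+co[1]*.9715)
K=im["camera_matrix"]; c=cv2.projectPoints(np.array([[630.,-85,110]]),cv2.Rodrigues(np.array(im["R"]))[0],np.array(im["t"],float),np.array(K),np.array(im["dist"]))[0].ravel().astype(int); print(c)
cv2.imwrite("pics/s5.png",cv2.resize(im["frame"][c[1]-40:c[1]+40,c[0]-40:c[0]+40,::-1],(560,560),interpolation=cv2.INTER_CUBIC))
```

```text
t 17.4167 pos [674.1  90.2 198. ] yaw -83.25 j [ 0.37  0.5   0.11  0.   -1.17  1.32] F [ 0.7  0.  -0.3] w 85.7
shift units [-2.58  6.75  0.5 ] rot units [-0.06 -0.02 18.41] shift after rot [7.23 0.06 0.52]
slope 0.004249405919519368
[304 336]
```

View pics/s5.png

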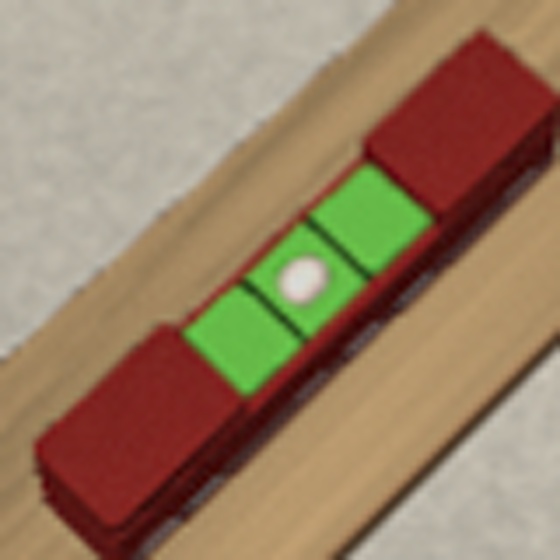

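The bubble at (303,280) sits midway between the lines at (275,310) and (339,248), within about 1 mm, and the level is untouched. Next I shut the hand and go over the wheel-side end block.

Call:
apply_moves --delta_rot '[[0, 0, 0], [0, 0, 0], [0, 0, 0], [0, 0, 0], [0, 0, 0], [0, 0, 0], [0, 0, 0], [0, 0, 0], [0, 0, 0], [0, 0, 0], [0, 0, 0], [0, 0, 0], [0, 0, 0], [0, 0, 0]]' --xyz '[[0, 0, 0], [-0.3, 0.7, 0], [-0.4, 1, 0], [-0.4, 1, 0], [-0.3, 1, 0], [-0.13, 0.56, 0], [0, 0, 0], [0, 0, 0.4], [0, 0, 0.7], [0, 0, 0.7], [0, 0, 0.5], [0, 0, 0.2], [0, 0, 0], [0, 0, 0]]' --hand '[1, 1, 1, 1, 1, 1, 1, 1, 1, 1, 1, 1, 1, 1]'

```text
clock: 18.68
position: [647.9, -19.8, 131.9]
ee_rot: [0.998, 0.059, -0.0, 0.0]
contact_force: [-0.5, 0.2, 1.0]
gripper_width: 0.1
grasp_force: 0.0
```

Run:
```python
from pose import *
s=goal(648.5,-20,121,276.75)
im=eyes.get_image("wrist"); save(im,"w6.png")
im=eyes.get_image("scene"); save(im,"s6.png")
a=cv2.imread("pics/w6.png");b=cv2.imread("pics/s6.png")[240:420,220:460]
cv2.imwrite("pics/j6.png",np.hstack([cv2.resize(a,(400,300)),cv2.resize(b,(400,300),interpolation=cv2.INTER_CUBIC)]))
```

```text
t 18.6833 pos [647.9 -19.8 131.9] yaw -83.2 j [ 0.22  0.5  -0.06  0.   -1.01  1.47] F [-0.5  0.2  1. ] w 0.1
shift units [0.02 0.01 0.44] rot units [0.   0.   0.01] shift after rot [0.02 0.01 0.44]
```

View pics/j6.png

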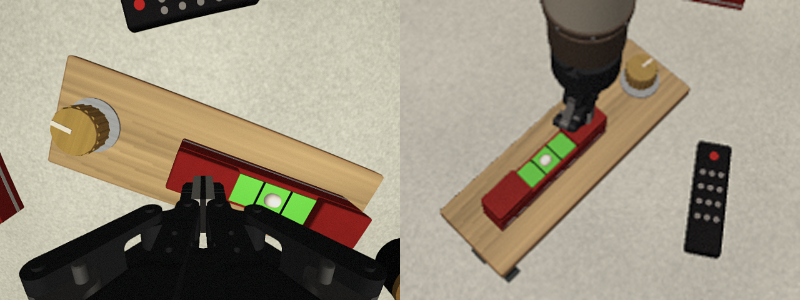

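The shut fingertips are over the wheel-side block (left view 205,195) and the bubble is still between the lines (272,200). I'll descend gently.

Call:
apply_moves --delta_rot '[[0, 0, 0], [0, 0, 0], [0, 0, 0], [0, 0, 0], [0, 0, 0], [0, 0, 0]]' --xyz '[[0, 0, 0.2], [0, 0, 0.12], [0, 0, 0.06], [0, 0, 0.04], [0, 0, 0], [0, 0, 0]]' --hand '[1, 1, 1, 1, 1, 1]'

```text
clock: 19.28
position: [647.6, -20.5, 121.7]
ee_rot: [0.998, 0.059, 0.0, 0.0]
contact_force: [0.0, -0.1, -0.6]
gripper_width: -0.1
grasp_force: 0.0
```

Call:
apply_moves --delta_rot '[[0, 0, 0], [0, 0, 0], [0, 0, 0], [0, 0, 0]]' --xyz '[[0, 0, 0.03], [0, 0, 0.03], [0, 0, 0], [0, 0, 0]]' --hand '[1, 1, 1, 1]'

```text
clock: 19.62
position: [647.6, -20.5, 120.1]
ee_rot: [0.998, 0.059, -0.0, 0.0]
contact_force: [0.5, -0.7, 0.4]
gripper_width: -0.2
grasp_force: 0.0
```

Call:
apply_moves --delta_rot '[[0, 0, 0], [0, 0, 0], [0, 0, 0], [0, 0, 0]]' --xyz '[[0, 0, 0.02], [0, 0, 0.02], [0, 0, 0], [0, 0, 0]]' --hand '[1, 1, 1, 1]'

```text
clock: 19.95
position: [647.7, -20.5, 119.8]
ee_rot: [0.998, 0.059, 0.0, 0.0]
contact_force: [-1.1, 0.7, 3.6]
gripper_width: 0.1
grasp_force: 2.2
```

Call:
apply_moves --delta_rot '[[0, 0, 0], [0, 0, 0], [0, 0, 0], [0, 0, 0], [0, 0, 0]]' --xyz '[[0, 0, 0.02], [0, 0, 0.01], [0, 0, 0], [0, 0, 0], [0, 0, 0]]' --hand '[1, 1, 1, 1, 1]'

```text
clock: 20.37
position: [647.7, -20.4, 119.8]
ee_rot: [0.998, 0.059, 0.0, 0.0]
contact_force: [-2.9, 0.8, 7.1]
gripper_width: 0.2
grasp_force: 3.7
```

Call:
apply_moves --delta_rot '[[0, 0, 0], [0, 0, 0], [0, 0, 0], [0, 0, 0], [0, 0, 0], [0, 0, 0], [0, 0, 0], [0, 0, 0]]' --xyz '[[0, 0, 0.02], [0, 0, 0.01], [0, 0, 0], [0, 0, 0], [0, 0, 0], [0, 0, 0], [0, 0, 0], [0, 0, 0]]' --hand '[1, 1, 1, 1, 1, 1, 1, 1]'

```text
clock: 21.03
position: [647.8, -20.5, 119.8]
ee_rot: [0.998, 0.059, 0.001, 0.0]
contact_force: [-3.0, 0.9, 10.1]
gripper_width: -0.1
grasp_force: 5.0
```

Run:
```python
from pose import *
print(arm.read_state()["contact_force"])
im=eyes.get_image("scene"); cv2.imwrite("pics/s7.png",cv2.resize(im["frame"][290:380,255:365,::-1],(660,540),interpolation=cv2.INTER_CUBIC))
```

```text
[-3.03584104  0.91098412 10.0526426 ]
```

View pics/s7.png

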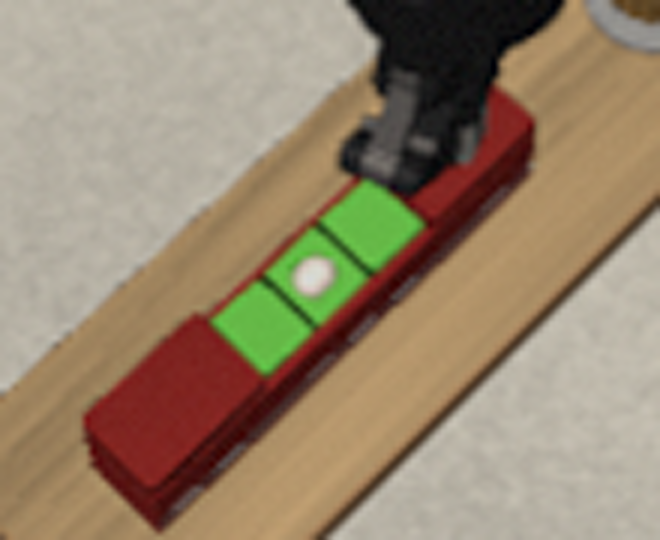

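The fingers press the block with 10 N and the bubble at (315,276) is centred between the lines at (291,302) and (345,250), so I hand in.

```bash
python3 -c "
from bench import arm
print(arm.job_done())"
```

```text
the job is handed in; nothing more can be done
None
```

I handed the job in at about 21 s with the red level on the board, its bubble centred between the lines and the fingers pressing it with about 10 N; no verdict came back.

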